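# Seat a measuring microphone against its stop in a V-groove mount

## Robot

A 7-joint arm with a two-finger parallel gripper is mounted at the origin on the work surface. World frame = base frame: x ahead of the robot, y to its left, z up, the work surface at z = 0. Lengths are in m, angles in rad, forces in N, time in s.
With the tool pointing down it reaches from about 0.4 to 0.85 m from the base axis. Payload 10.4 kg.
Tool frame: the origin (TCP) lies midway between the tips of the shut fingers; the grasp point (between the pads) lies 19 mm behind it; z points along the fingers, x is the direction in which the jaws open and shut, and the axes are right-handed (so a half turn about z gives the same grasp; the last joint's range is limited). The gripper opens to 87 mm and grips with 3 to 60 N. Pads are 19 mm wide; open, the fingers measure 117 mm over their backs; the gripper's body (75 mm by 190 mm) begins 51 mm behind the grasp point.
Start: joints at [-1.327, 0.332, -0.065, 1.46, 0.022, 1.35, -0.088], TCP at [0.165, 0.603, 0.223] pointing down, gripper open.
Joint ranges: [-2.6, 2.6], [-0.5, 2.12], [-1.47, 1.34], [0.16, 2.42], [-1.27, 4.41], [0.06, 2.06], [-2.6, 2.6]. Speed limits (rad/s): [2.22, 2.22, 2.79, 2.79, 3.14, 3.14, 3.14].

## Interface

Orientations are given as a unit quaternion [x, y, z, w].
In Python, from bench import r gives the robot as it stands. The module is installed in compiled form; this text tells all that it offers.
- The arm moves only by the tool play_rows, never from a script. Its argument "commands" is a list of rows, each a list of 7 numbers: the shift along the world's x, y, z in cm, then the turn, a rotation vector about the world's x, y, z in rad, then the finger opening in cm, from 0 to 8.7. A call has 1 to 20 rows; each row shifts and turns the commanded pose from where the row before left it; what a row does not reach is not made up. A row lasts 1/8 s, in which the tool goes at most 62.5 mm and 10.7 degrees, less where a joint would pass 70% of its speed; a pose out of reach is approached as far as the arm can. A call is refused whole if a number of a shift passes 6.25 or a number of a turn 0.188, either way. A call with a gripper value outside its range is refused whole. The fingers move at their own pace and stop on an object; "grip_force" is the grip in N (left out, the last holds). Time passes only in rows, so rows that do not move let the fingers close. It gives the time, the measured TCP pose, the force and the opening at its end, in the units of the state.
- r.read_state(): the state, without advancing time (a new reading comes with each control period).
- r.camera(name): name is "scene" or "top"; returns a dict with "img" (480x640x3 uint8, red, green, blue), "K" (3x3 intrinsics, pixels), "camera_from_world" (4x4, takes a point from world to camera coordinates). Camera axes: x right, y down, z forward; pixel columns grow to the right and rows downward; lengths in m; the calibration is good to about 2 mm. A picture is of the moment at which its call begins. There is no depth.
- r.close_job(): hands the job in, once; it reports no verdict.
The state is a dict: "time": time; "joint_positions": joint angles; "joint_vel": joint speeds; "joint_torque": joint torques, N m; "ee_pos": TCP position; "eef_rot": TCP orientation; "ft_force": force on the tool from outside, world axes, zero at the start; "torque": the same for the moment, N m; "width": finger opening in m.
Only numpy, scipy, OpenCV 4.12 (cv2) and the standard library are available. Lean on these libraries where they do the work, as an engineer would, in place of code of your own. Each camera call takes 0.05 s, during which the arm holds its last target. There are 200 camera calls.

## Task

Take the measuring microphone from its cradle and lay it gently, nose towards the stop, in the open part of the V-groove. Then push it along the groove, under the strap, until its nose is against the anvil of the end stop; press it home with about 5 N for half a second (the nose is delicate: never more than 15 N on the anvil), then draw the fingers away and leave it there, still touching the anvil. Do not drop the microphone, and leave the ring, the disc and the thumbscrew alone.

Things in the scene. Friction and masses are not known exactly. Their poses are not given: they have to be found in the camera images.
- mic: The microphone, a plain steel rod, about 150 g: barrel 24 mm in diameter, 100 mm long; a brass plug (9 mm in diameter, 12 mm long) stands out of its tail; the flat nose end has dark rings behind it. Origin: on the axis, mid-barrel (nose face at x = +50 mm, tail face -50, end of plug -62). x points along the axis to the nose. It starts level in the cradle, axis 55 mm above the bench.
- mic_nose (a point): Centre of the microphone's flat nose face (+50 mm along its x); axes as the microphone's.
- cradle: Fixed grey plastic cradle, base 110 x 60 x 8 mm, with two V-notched supports, each 12 mm long, 84 mm apart between centres (72 mm free between them, where the barrel can be gripped across). Their lips reach 4 mm below the microphone's axis. Origin: centre of the underside; x along the lying microphone towards its nose, z up.
- groove (a point): Point on the axis of a microphone seated in the V-groove, 65 mm above the bench, at mid-length of the rail; x along the groove towards the stop, z up. The rail runs from x = -120 to +120 mm; its open part ends at the strap at +22 mm, so a microphone whose middle is at -55 mm lies clear of the strap. Sliding friction in the groove is about 0.5 to 2.5 N.
- stop: The end stop: fixed steel block 36 mm wide, 12 mm thick, across the groove beyond the strap, 85 to 110 mm along x of groove. An adjusting screw through it ends, on the microphone's side, in a rigid flat steel anvil 20 mm in diameter, which the nose must meet. Its face stands 7 to 17 mm out of the block; that is not measured. Origin: block's face, on the groove's axis; axes as groove.
- ring: Loose steel ring lying flat, 48 mm outside diameter, 18 mm high; origin at the centre of its underside. To be left alone.
- disc: Loose brass disc, 36 mm in diameter, 5 mm thick; origin at the centre of its underside. To be left alone.
- thumbscrew: Loose black thumbscrew standing on its head, head 28 mm in diameter and 14 mm high, stem 12 mm in diameter, 30 mm high in all; origin at the centre of its underside. To be left alone.
- vmount: The fixed mount: black base plate 260 x 70 x 10 mm with an aluminium V-groove rail (90 degree walls), 22 mm wide over its lips, which lie 7.4 mm below groove: the barrel overhangs it, so fingers can straddle it; the plate's top is 55 mm below groove. Origin: centre of the plate's underside, 65 mm below groove; same axes.
- strap (a point): Centre of the opening of the fixed steel strap that bridges the groove, 30 mm along x from groove, on the groove's axis. The strap is 16 mm long in x and 52 mm wide outside; its opening is 36 mm wide and reaches 18 mm above the axis; a black knob on it reaches 36 mm above the axis. Same axes as groove.
There are look-alikes about, which are no part of the job. What is shaped like the mic but pink or turquoise is not meant.

How it is judged:
On the way, in this order (a step that is already met when the one before it is completed fails the run):
1. the microphone lies in the open part of the groove, nose towards the stop and at least 35 mm from the stop block (y of mic_nose in the frame of groove between -0.003 and 0.003 m and y of mic in the frame of groove between -0.003 and 0.003 m and z of mic in the frame of groove between -0.003 and 0.003 m and angle between the x axis of mic and the x axis of groove, either way round below 0.06 rad and x of mic_nose in the frame of stop below -0.035 m and contact force between mic and vmount above 0.2 N), for 0.2 s.
2. the nose is pressed against the stop's anvil with at least 1.5 N for 0.2 s (y of mic_nose in the frame of groove between -0.003 and 0.003 m and y of mic in the frame of groove between -0.003 and 0.003 m and z of mic in the frame of groove between -0.003 and 0.003 m and angle between the x axis of mic and the x axis of groove, either way round below 0.06 rad and contact force between mic and anvil_c0 above 1.5 N), for 0.2 s.
At the end, for the whole second after the job is handed in: The microphone lies in the groove (within 3 mm of its axis, 0.06 rad), at rest and released, its nose touching the stop's anvil (within 1.7 mm; the middle of the nose face less than 4.7 mm from the middle of the 6 mm thick anvil) (y of mic_nose in the frame of groove between -0.003 and 0.003 m and y of mic in the frame of groove between -0.003 and 0.003 m and z of mic in the frame of groove between -0.003 and 0.003 m and angle between the x axis of mic and the x axis of groove, either way round below 0.06 rad and distance between mic_nose and anvil_c0 below 0.0047 m and linear speed of mic below 0.01 m/s and contact force between the fingers and mic below 0.05 N).
It fails at once if the nose is pressed on the stop's anvil with more than 15 N (contact force between mic and anvil_c0 above 15 N).
It fails at once if the microphone is dropped (falls free faster than 0.5 m/s, a fall of over 12 mm) (contact force between anything else and mic below 0.05 N and linear speed of mic above 0.5 m/s).
It fails at once if the microphone falls on the bench (height (world z) of mic below 0.035 m).
It fails at once if the ring, the disc or the thumbscrew is disturbed (moved over 15 mm) (distance of any of ring, disc, thumbscrew from where it was at the start of the episode above 0.015 m).
It also fails if it takes over 59 s, if anything falls off the work surface, if the arm or the gripper's body presses on something with over 40 N, if the wrist force passes 120 N, or if a joint passes its speed limit or range.

## Working session

There is one attempt and no reset: what is moved stays moved. The work goes in short steps, Python scripts to look and compute and a tool call to move; the robot and the scene stay as the last step left them, time stands still between calls to the robot, and variables do not carry over. Pictures are saved under pics/ and viewed, about 8 in all and at most 12, crops included, and the job is handed in when it is done.

Besides the shell and the picture viewer there is one more tool, called after ">>>" as name(argument=value, ...) on one line, values as JSON. play_rows: Moves the arm, as the interface text tells. Its arguments: {"type":"object","properties":{"commands":{"type":"array","items":{"type":"array","items":{"type":"number"}}},"grip_force":{"type":"number"}},"required":["commands"]}

```bash
mkdir -p pics
cat > h.py <<'E'
import numpy as np, cv2
from bench import r
def snap(cam,name,crop=None,s=1):
    c=r.camera(cam); im=c["img"][:,:,::-1].copy()
    np.savez(f"pics/{cam}.npz",K=c["K"],T=c["camera_from_world"],img=im)
    if crop: x0,y0,x1,y1=crop; im=im[y0:y1,x0:x1]
    if s!=1: im=cv2.resize(im,None,fx=s,fy=s,interpolation=cv2.INTER_CUBIC)
    cv2.imwrite(f"pics/{name}.png",im)
def cal(cam):
    d=np.load(f"pics/{cam}.npz"); return d["K"],d["T"]
def px2w(cam,u,v,z):
    K,T=cal(cam); R,t=T[:3,:3],T[:3,3]; d=R.T@np.linalg.solve(K,[u,v,1.]); o=-R.T@t
    return o+d*(z-o[2])/d[2]
def w2px(cam,p):
    K,T=cal(cam); q=K@(T[:3,:3]@np.array(p,float)+T[:3,3]); return q[:2]/q[2]
E
python3 - <<'E'
from h import *
snap("scene","s0");snap("top","t0")
for c in("scene","top"):
    K,T=cal(c); print(K[0,0],-T[:3,:3].T@T[:3,3],T[2,:3])
s=r.read_state();print(s)
E
```

```text
578.4253874352934 [ 0.94546115 -0.48849495  0.85837654] [-0.43369091  0.42557242 -0.79422938]
461.0689952233175 [ 0.35224272 -0.0617782   0.89206262] [ 0.21349774  0.01375509 -0.97684672]
{'time': 0.1, 'joint_positions': array([-1.32659697,  0.33281453, -0.06470952,  1.46084607,  0.02158669,
        1.3498642 , -0.08851039]), 'joint_vel': array([ 3.48374058e-04, -1.21977049e-03, -1.39755867e-03, -2.10098409e-03,
       -4.87844903e-04,  1.71306105e-04, -6.50855974e-05]), 'joint_torque': array([ 9.13026088e-04, -6.24552083e+01,  2.43245449e-02, -3.90710878e+01,
       -6.14652713e-02,  3.67544463e-02,  1.02788313e-04]), 'ee_pos': array([0.16468338, 0.60257042, 0.22183522]), 'eef_rot': array([ 7.94868151e-01,  6.06781871e-01, -4.80083320e-04,  3.90275465e-04]), 'ft_force': array([-0.30007232,  0.07175123, -0.20541931]), 'torque': array([ 0.00653894,  0.02227221, -0.03975128]), 'width': 0.08702850734257818}
```

View pics/t0.png

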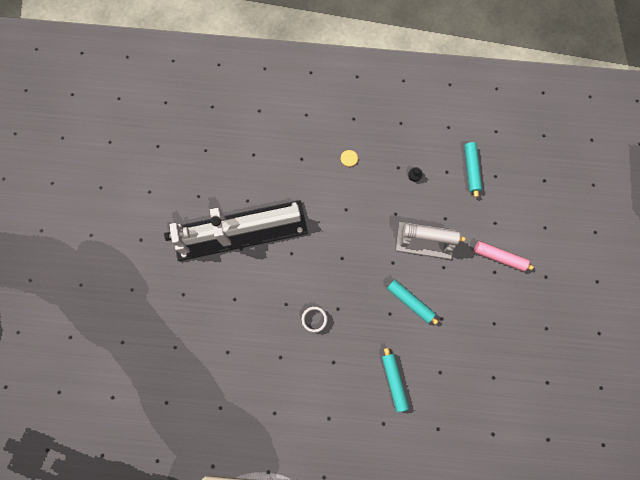

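View pics/s0.png

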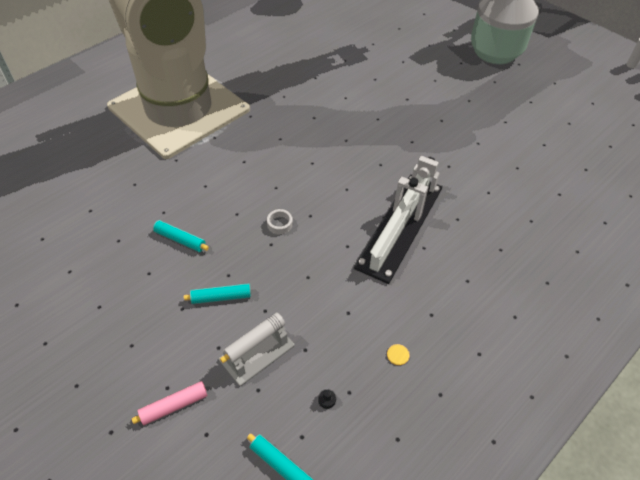

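Top view: the grey mic lies in the cradle at (432,234), with its nose rings at left (410,232) and its plug at (463,239). The stop is at (175,237), the strap knob at (216,221) and the open groove end at (298,213). The look-alikes are pink (503,256) and turquoise (474,168), (412,301) and (396,380), so I choose the grey one in the cradle. Close crops come next.

Run:
```python
from h import *
def crop(cam,x0,y0,w,h):
    im=np.load(f"pics/{cam}.npz")["img"][y0:y0+h,x0:x0+w]
    return cv2.resize(im,(400,300),interpolation=cv2.INTER_CUBIC)
a=np.hstack([crop("top",385,200,100,75),crop("top",160,180,160,120)])
b=np.hstack([crop("scene",210,300,100,75),crop("scene",340,150,160,120)])
cv2.imwrite("pics/c1.png",np.vstack([a,b]))
```

```text
(no output)
```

View pics/c1.png

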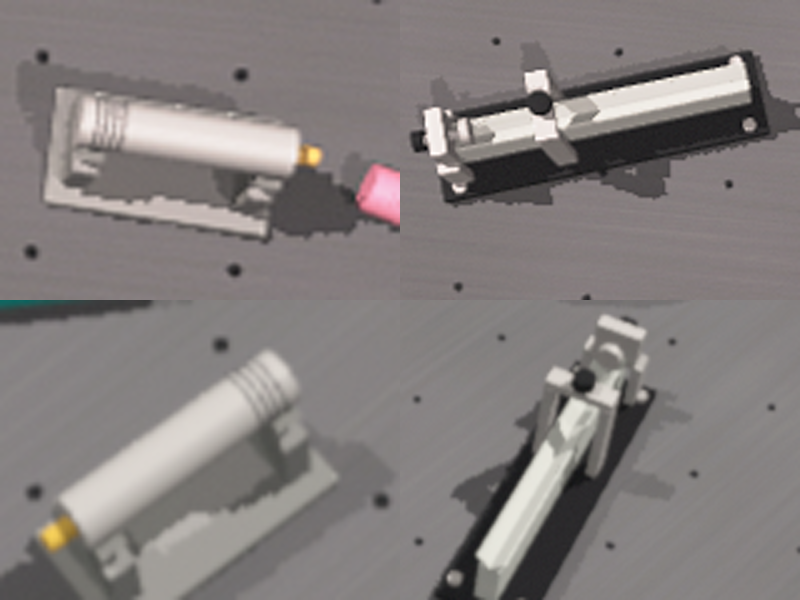

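Run:
```python
from h import *
from scipy.optimize import least_squares as ls
def P(q,l):
    c,s=np.cos(q[2]),np.sin(q[2]); return [q[0]+c*l[0]-s*l[1],q[1]+s*l[0]+c*l[1],l[2]]
def fit(obs,q0,n):
    f=lambda q:np.concatenate([w2px(c,P(q,l))-uv for c,l,uv in obs])
    s=ls(f,q0,loss="soft_l1"); print(n,s.x.round(4),"\n",s.fun.reshape(-1,2).round(1).tolist())
for cam in("top","scene"):
    a,b={"top":((404.3,230.5),(460,237.5)),"scene":((281,317.75),(229.75,355.25))}[cam]
    A,B=px2w(cam,*a,.055),px2w(cam,*b,.055); print(cam,A.round(4),B.round(4),np.linalg.norm(A-B))
m=[("top",(.05,0,.055),(404.3,230.5)),("top",(-.05,0,.055),(460,237.5)),("scene",(.05,0,.055),(281,317.75)),("scene",(-.05,0,.055),(229.75,355.25))]
fit(m,[.34,-.25,1.5],"mic")
g=[("top",(-.13,-.035,.01),(300,200.8)),("top",(-.13,.035,.01),(307.2,232.4)),("top",(.13,.035,.01),(178.4,260.4)),
("scene",(.13,-.035,.01),(442,186.8)),("scene",(-.13,.035,.01),(357,271)),("scene",(-.13,-.035,.01),(388,279))]
fit(g,[.38,.2,1.5],"vm"); fit(g[:3],[.38,.2,1.5],"vmtop"); fit(m[:2],[.34,-.25,1.5],"mictop")
for n,uv,z in(("ring",(314,320),.018),("disc",(349,158),.005),("screw",(415,174),.02),("pink",(503,256),.012),("turq",(412,301),.012)):print(n,px2w("top",*uv,z).round(3))
```

```text
top [ 0.5814 -0.2105  0.055 ] [ 0.5775 -0.315   0.055 ] 0.10460048558739492
scene [ 0.5829 -0.209   0.055 ] [ 0.578  -0.3081  0.055 ] 0.09921157455645828
mic [ 0.5799 -0.2596  1.5239] 
 [[-0.4, -0.5], [-2.9, -0.3], [-0.6, -0.0], [-0.9, 0.4]]
vm [0.5653 0.1047 1.8827] 
 [[0.7, -1.3], [1.0, 0.2], [-1.0, 0.4], [0.5, -1.4], [-3.8, -5.3], [1.1, 2.6]]
vmtop [0.5651 0.1054 1.8797] 
 [[0.4, -1.1], [0.6, 0.4], [-1.5, 0.3]]
mictop [ 0.5794 -0.2628  1.5307] 
 [[1.2, 0.1], [-1.2, -0.1]]
ring [ 0.403 -0.057  0.018]
disc [ 0.738 -0.098  0.005]
screw [ 0.71  -0.232  0.02 ]
pink [ 0.56  -0.413  0.012]
turq [ 0.456 -0.24   0.012]
```

Mic: about (0.580,-0.261), yaw about 1.527. Groove: about (0.565,0.105), yaw about 1.881. The measured mic length is 99–105 mm, which fits the given 100 mm. Now moving above the mic.

>>> play_rows(commands=[[3.5, -3.2, 0, 0, 0, -0.061, 8.7], [3.5, -3.2, 0, 0, 0, -0.061, 8.7], [3.5, -3.2, 0, 0, 0, -0.061, 8.7], [3.5, -3.2, 0, 0, 0, -0.061, 8.7], [3.5, -3.2, 0, 0, 0, -0.061, 8.7], [3.5, -3.2, 0, 0, 0, -0.061, 8.7], [3.5, -3.2, 0, 0, 0, -0.061, 8.7], [3.5, -3.2, 0, 0, 0, -0.061, 8.7], [3.5, -3.2, 0, 0, 0, -0.061, 8.7], [3.5, -3.2, 0, 0, 0, -0.061, 8.7], [3.5, -3.2, 0, 0, 0, -0.061, 8.7], [0.3, -4.6, 0, 0, 0, -0.061, 8.7], [0.3, -4.6, 0, 0, 0, -0.061, 8.7], [0.3, -4.6, 0, 0, 0, -0.061, 8.7], [0.3, -4.6, 0, 0, 0, -0.061, 8.7], [0.3, -4.6, 0, 0, 0, -0.061, 8.7], [0.3, -4.6, 0, 0, 0, -0.061, 8.7], [0.3, -4.6, 0, 0, 0, -0.061, 8.7], [0.3, -4.6, 0, 0, 0, -0.061, 8.7]])

```text
time: 2.48
ee_pos: [0.5736, -0.1184, 0.2224]
eef_rot: [0.997, 0.072, -0.0, -0.0]
ft_force: [0.7, -0.6, 0.4]
width: 0.0871
```

>>> play_rows(commands=[[0.15, -3.55, -2.5, 0, 0, -0.047, 8.7], [0.15, -3.55, -2.5, 0, 0, -0.047, 8.7], [0.15, -3.55, -2.5, 0, 0, -0.047, 8.7], [0.2, -3.55, -2.5, 0, 0, -0.047, 8.7], [0, 0, 0, 0, 0, 0, 8.7], [0, 0, 0, 0, 0, 0, 8.7]])

```text
time: 3.22
ee_pos: [0.5805, -0.2584, 0.1226]
eef_rot: [1.0, -0.021, -0.0, -0.0]
ft_force: [0.8, -0.9, 0.9]
width: 0.0867
```

Run:
```python
from h import *
snap("scene","s1"); 
s=r.read_state();p=s["ee_pos"];print(p,s["eef_rot"])
im=np.load("pics/scene.npz")["img"]
# where the mic centre would be seen, and the TCP
print(w2px("scene",p),w2px("scene",[.58,-.261,.055]))
cv2.imwrite("pics/s1c.png",cv2.resize(im[200:425,130:430],(800,600),interpolation=cv2.INTER_CUBIC))
```

```text
[ 0.58088383 -0.25796556  0.12299676] [ 9.99786351e-01 -2.06646799e-02  3.79112050e-04 -2.82726263e-04]
[253.0101174  313.92038369] [254.54752711 336.8885845 ]
```

View pics/s1c.png

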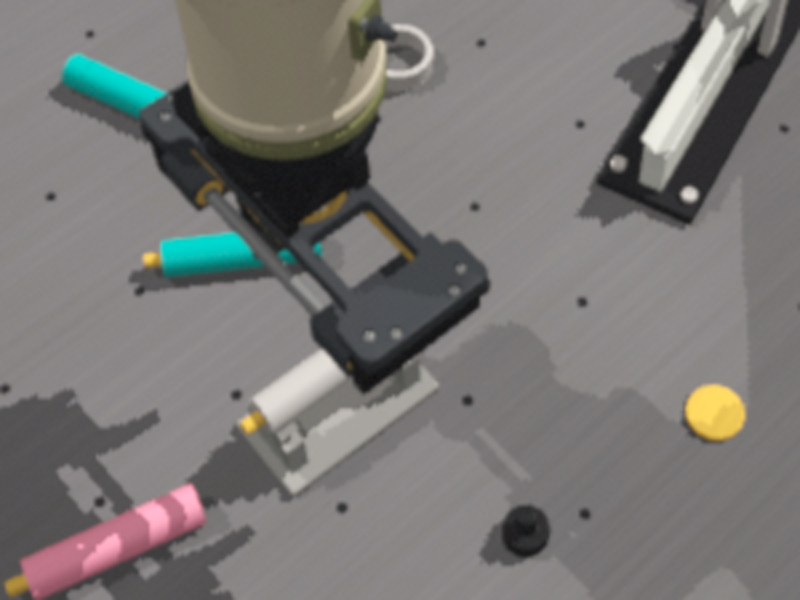

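The grey mic sits under the open hand with the jaws across it, and the cradle is clear. Descending and gripping.

>>> play_rows(commands=[[-0.1, -0.3, -2, 0, 0, 0, 8.7], [0, 0, -2, 0, 0, 0, 8.7], [0, 0, -2, 0, 0, 0, 8.7], [0, 0, -1.5, 0, 0, 0, 8.7], [0, 0, -1.2, 0, 0, 0, 8.7], [0, 0, 0, 0, 0, 0, 8.7], [0, 0, 0, 0, 0, 0, 6], [0, 0, 0, 0, 0, 0, 4], [0, 0, 0, 0, 0, 0, 2.8], [0, 0, 0, 0, 0, 0, 2.0], [0, 0, 0, 0, 0, 0, 1.5], [0, 0, 0, 0, 0, 0, 1.5], [0, 0, 0, 0, 0, 0, 1.5]], grip_force=15)

```text
time: 4.9
ee_pos: [0.5795, -0.2621, 0.0357]
eef_rot: [1.0, -0.022, 0.0, 0.0]
ft_force: [11.0, -0.9, 1.9]
width: 0.025
```

>>> play_rows(commands=[[0.1, 0, 0, 0, 0, 0, 1.5], [0, 0, 0, 0, 0, 0, 1.5], [0, 0, 0.5, 0, 0, 0, 1.5], [0, 0, 1, 0, 0, 0, 1.5], [0, 0, 1.5, 0, 0, 0, 1.5], [0, 0, 2.5, 0, 0, 0, 1.5], [0, 0, 2.5, 0, 0, 0, 1.5], [0, 0, 0, 0, 0, 0, 1.5]], grip_force=20)

```text
time: 5.9
ee_pos: [0.5815, -0.2628, 0.1184]
eef_rot: [1.0, -0.022, 0.002, 0.001]
ft_force: [0.6, 0.7, -1.4]
width: 0.0235
```

>>> play_rows(commands=[[0, 2, 0, 0, 0, 0.035, 1.5], [0, 4, 0, 0, 0, 0.045, 1.5], [0, 4, 0, 0, 0, 0.045, 1.5], [0, 4, 0, 0, 0, 0.045, 1.5], [0, 4, 0, 0, 0, 0.045, 1.5], [0, 4, 0, 0, 0, 0.045, 1.5], [0, 4, 0, 0, 0, 0.045, 1.5], [0, 3.5, 0, 0, 0, 0.034, 1.5], [0, 2, 0, 0, 0, 0.015, 1.5], [0, 0, -1.5, 0, 0, 0, 1.5], [0, 0, -1, 0, 0, 0, 1.5], [0, 0, 0, 0, 0, 0, 1.5]])

```text
time: 7.4
ee_pos: [0.5794, 0.0511, 0.0892]
eef_rot: [0.988, 0.154, -0.001, 0.0]
ft_force: [0.4, 0.5, -1.0]
width: 0.0231
```

Run:
```python
from h import *
s0=np.load("pics/top.npz")["img"]; sc=cv2.imread("pics/s0.png")
snap("scene","s2"); snap("top","t2")
s=r.read_state();print(s["ee_pos"],s["eef_rot"])
def crop(im,x0,y0,w,h): return cv2.resize(im[y0:y0+h,x0:x0+w],(400,300),interpolation=cv2.INTER_CUBIC)
t=np.load("pics/top.npz")["img"]; c=np.load("pics/scene.npz")["img"]
cv2.imwrite("pics/c2.png",np.vstack([np.hstack([crop(t,200,170,120,90),crop(s0,200,180,120,90)]),np.hstack([crop(c,340,180,120,90),crop(sc,340,195,120,90)])]))
```

```text
[0.58029682 0.05168243 0.09046893] [ 9.88071474e-01  1.53995786e-01 -1.09485042e-04  2.21077478e-04]
```

View pics/c2.png

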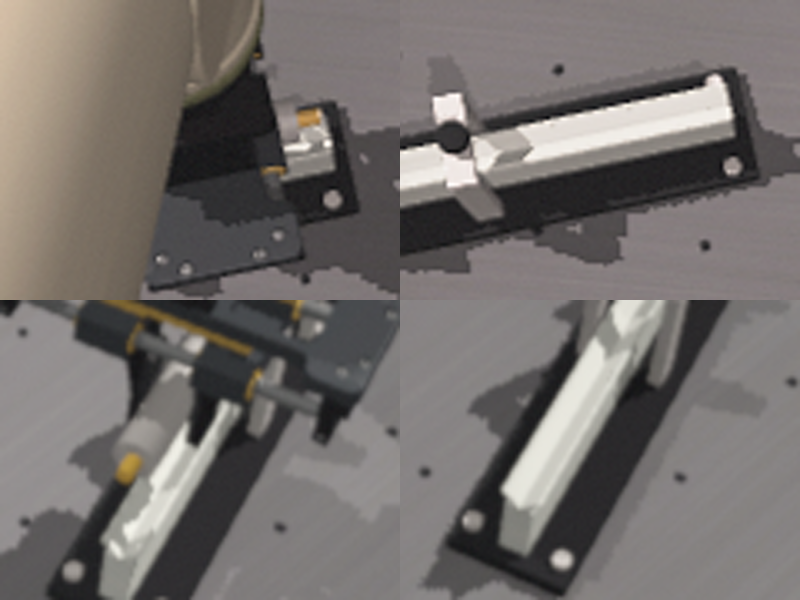

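The mic is held level over the groove, plug to the rear, at (293,205) in top and (378,230) in scene. Next I refine the mount pose and check it with an overlay.

```bash
cat > fit.py <<'E'
from h import *
from scipy.optimize import least_squares as ls
def P(q,l):
    c,s=np.cos(q[2]),np.sin(q[2]); return [q[0]+c*l[0]-s*l[1],q[1]+s*l[0]+c*l[1],l[2]]
def fit(obs,q0,n):
    f=lambda q:np.concatenate([w2px(c,P(q,l))-uv for c,l,uv in obs])
    s=ls(f,q0,loss="soft_l1"); print(n,s.x.round(4),s.fun.reshape(-1,2).round(1).tolist()); return s.x
g=[("top",(-.13,-.035,.01),(301.1,200.4)),("top",(-.13,.035,.01),(308,233.4)),("top",(.13,.035,.01),(178.4,260.4)),
("scene",(.13,-.035,.01),(442,186.8)),("scene",(-.13,.035,.01),(354.1,267.9)),("scene",(-.13,-.035,.01),(389.5,283.5)),
("scene",(-.12,.011,.0576),(370.9,252)),("scene",(-.12,-.011,.0576),(381.4,258.3))]
E
python3 - <<'E'
from fit import *
q=fit(g,[.565,.105,1.88],"all"); fit(g[:3],q,"top"); fit(g[3:],q,"scene")
s=r.read_state();print("tool yaw",2*np.arctan2(s["eef_rot"][1],s["eef_rot"][0]))
f=lambda X:np.concatenate([w2px("top",X)-[292.7,205.4],w2px("scene",X)-[378,230.4]])
o=ls(f,[.6,0,.11]);print("plug end",o.x,o.fun)
y=2*np.arctan2(s["eef_rot"][1],s["eef_rot"][0])+np.pi/2
print("pred",s["ee_pos"]+[-.062*np.cos(y),-.062*np.sin(y),.019])
im={"top":cv2.imread("pics/t0.png"),"scene":cv2.imread("pics/s0.png")}
out=[]
for cam,(x0,y0) in(("top",(165,185)),("scene",(345,155))):
    a=cv2.resize(im[cam][y0:y0+120,x0:x0+150],None,fx=4,fy=4,interpolation=cv2.INTER_CUBIC)
    if cam=="scene": a=cv2.resize(im[cam][150:290,345:455],None,fx=4,fy=4,interpolation=cv2.INTER_CUBIC); y0=150
    def L(A,B,c): 
        pts=[tuple(int(v) for v in ((w2px(cam,P(q,l))-[x0,y0]+.5)*4)) for l in(A,B)]; cv2.line(a,*pts,c,1)
    for z,w,l,c in((.01,.035,.13,(0,0,255)),(.0576,.011,.12,(0,200,0))):
        k=[(-l,-w,z),(-l,w,z),(l,w,z),(l,-w,z)]
        for i in range(4): L(k[i],k[(i+1)%4],c)
    L((-.12,0,.065),(.12,0,.065),(255,0,0))
    out.append(a)
h=560; out[0]=cv2.copyMakeBorder(out[0],0,h-out[0].shape[0],0,0,cv2.BORDER_CONSTANT)
a=np.hstack(out); print(a.shape); cv2.imwrite("pics/ov.png",cv2.resize(a,None,fx=800/a.shape[1],fy=800/a.shape[1],interpolation=cv2.INTER_AREA))
E
```

```text
all [0.5668 0.1031 1.8858] [[0.3, -1.7], [1.1, -1.7], [0.0, -0.1], [0.4, -0.7], [-0.8, -1.0], [-0.1, -0.8], [-0.7, 0.4], [0.5, -0.9]]
top [0.5648 0.1039 1.8744] [[0.2, -0.2], [0.5, -0.0], [-0.9, 0.2]]
scene [0.5676 0.1021 1.8894] [[0.2, -0.3], [-0.6, -0.3], [0.2, -0.1], [-0.5, 1.1], [0.7, -0.2]]
tool yaw 0.30922208093255993
plug end [ 0.59404383 -0.0016585   0.10812817] [ 0.2067677   0.19450961  0.25641194 -0.06297353]
pred [ 0.59916452 -0.00737695  0.10946893]
(560, 1040, 3)
```

View pics/ov.png

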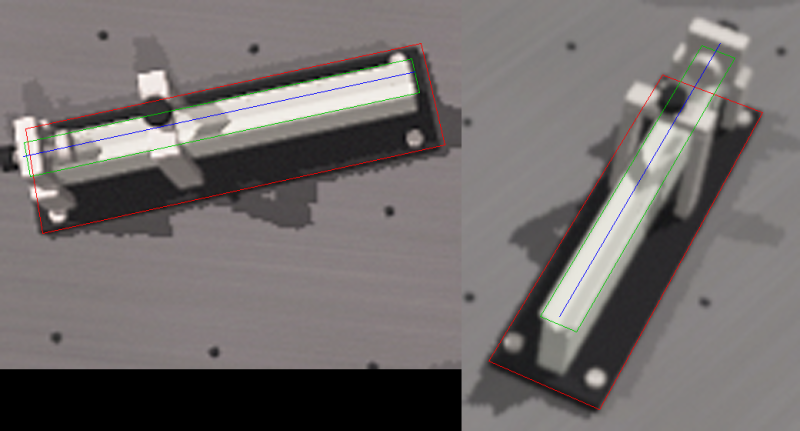

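Run:
```python
from fit import *
s=r.read_state();y=2*np.arctan2(s["eef_rot"][1],s["eef_rot"][0])+np.pi/2
f=lambda X:np.concatenate([w2px("top",X)-[296.3,204.8],w2px("scene",X)-[375.6,233.3]])
o=ls(f,[.6,0,.11]);print("plug end",o.x,o.fun)
d=np.array([np.cos(y),np.sin(y),0]);e=s["ee_pos"]+[0,0,.019]
print("rel hand along/across",(o.x-e)@d,(o.x-e)@[-d[1],d[0],0])
q=[.5665,.1033,1.884];g0=np.array(P(q,(-.055,0,.065)));print("target grip",g0,"move cm",(g0-e)*100,"turn",1.884-y)
K=(q[0],q[1]);gd=np.array([np.cos(q[2]),np.sin(q[2])])
print("groove",gd)
```

```text
plug end [ 0.5954999  -0.00833011  0.10775166] [ 0.43844386  0.41147048  0.54131152 -0.13111394]
rel hand along/across -0.06179274545015702 0.0037808782132875323
target grip [0.58344594 0.05097567 0.065     ] move cm [ 0.31491195 -0.07067545 -4.44689257] turn 0.003981592272543466
groove [-0.30810803  0.95135138]
```

>>> play_rows(commands=[[0.25, 0, -1, 0, 0, 0, 1.5], [0.2, 0, -1.3, 0, 0, 0.004, 1.5], [0, 0, -1, 0, 0, 0, 1.5], [0, 0, -0.5, 0, 0, 0, 1.5], [0, 0, -0.2, 0, 0, 0, 1.5], [0, 0, 0, 0, 0, 0, 1.5]])

```text
time: 8.25
ee_pos: [0.5845, 0.0528, 0.0505]
eef_rot: [0.988, 0.157, -0.0, 0.0]
ft_force: [-1.7, -0.5, -3.0]
width: 0.0235
```

>>> play_rows(commands=[[0, 0, -0.15, 0, 0, 0, 1.5], [0, 0, -0.1, 0, 0, 0, 1.5], [0, 0, 0, 0, 0, 0, 1.5], [0, 0, 0, 0, 0, 0, 1.5]])

```text
time: 8.75
ee_pos: [0.5847, 0.0528, 0.0481]
eef_rot: [0.988, 0.157, -0.0, 0.0]
ft_force: [-3.3, -1.3, -0.2]
width: 0.0235
```

>>> play_rows(commands=[[-0.1, -0.03, 0, 0, 0, 0, 1.5], [-0.08, -0.03, 0, 0, 0, 0, 1.5], [0, 0, -0.1, 0, 0, 0, 1.5], [0, 0, 0, 0, 0, 0, 1.5], [0, 0, 0, 0, 0, 0, 1.5]])

```text
time: 9.38
ee_pos: [0.583, 0.0524, 0.0471]
eef_rot: [0.988, 0.157, 0.0, -0.0]
ft_force: [0.4, -0.0, -2.4]
width: 0.0233
```

>>> play_rows(commands=[[0, 0, -0.05, 0, 0, 0, 1.5], [0, 0, -0.05, 0, 0, 0, 1.5], [0, 0, 0, 0, 0, 0, 1.5], [0, 0, 0, 0, 0, 0, 1.5]])

```text
time: 9.88
ee_pos: [0.5831, 0.0523, 0.0462]
eef_rot: [0.988, 0.157, 0.0, -0.0]
ft_force: [1.5, 1.1, 0.3]
width: 0.0229
```

>>> play_rows(commands=[[0, 0, 0, 0, 0, 0, 2.5], [0, 0, 0, 0, 0, 0, 2.8], [0, 0, 0, 0, 0, 0, 3.4], [0, 0, 0, 0, 0, 0, 4.5], [0, 0, 0, 0, 0, 0, 5], [0, 0, 0, 0, 0, 0, 5]])

```text
time: 10.62
ee_pos: [0.583, 0.0523, 0.0461]
eef_rot: [0.988, 0.157, 0.0, -0.0]
ft_force: [0.4, 0.2, 0.0]
width: 0.0491
```

>>> play_rows(commands=[[0, 0, 0.5, 0, 0, 0, 5], [0, 0, 1.5, 0, 0, 0, 5], [0, 0, 2.5, 0, 0, 0, 5], [0, 0, 2.5, 0, 0, 0, 5], [0.7, -2.2, 0, 0, 0, 0, 5], [0.9, -2.8, 0, 0, 0, 0, 0], [0.9, -2.8, 0, 0, 0, 0, 0], [0, 0, 0, 0, 0, 0, 0], [0, 0, 0, 0, 0, 0, 0], [0, 0, 0, 0, 0, 0, 0]])

```text
time: 11.88
ee_pos: [0.6079, -0.0244, 0.1164]
eef_rot: [0.988, 0.158, 0.0, -0.0]
ft_force: [-0.4, -0.6, 0.6]
width: 0.008
```

Run:
```python
from fit import *
snap("scene","s3"); snap("top","t3")
s=r.read_state();print(s["time"],s["ee_pos"],s["width"],s["ft_force"])
def crop(im,x0,y0,w,h): return cv2.resize(im[y0:y0+h,x0:x0+w],(400,400*h//w),interpolation=cv2.INTER_CUBIC)
t=np.load("pics/top.npz")["img"]; c=np.load("pics/scene.npz")["img"]
cv2.imwrite("pics/c3.png",np.hstack([crop(t,165,170,150,120),crop(c,335,160,120,96)]))
```

```text
11.975 [ 0.60789523 -0.02472137  0.11622888] 0.002974089916388768 [ 0.40498516  0.97787293 -0.67646981]
```

View pics/c3.png

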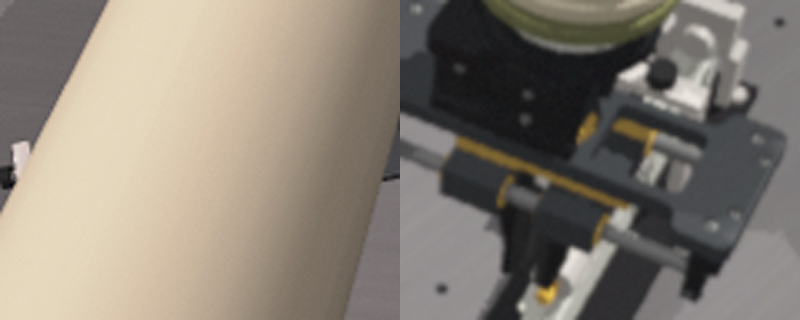

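The mic lies in the groove and is released; the plug is at about (545,293) in the crop. Going down behind the plug.

>>> play_rows(commands=[[0.15, -0.5, 0, 0, 0, 0, 0], [0, 0, -2, 0, 0, 0, 0], [0, 0, -2, 0, 0, 0, 0], [0, 0, -1, 0, 0, 0, 0], [0, 0, -0.4, 0, 0, 0, 0], [0, 0, 0, 0, 0, 0, 0], [0, 0, 0, 0, 0, 0, 0]])

```text
time: 12.85
ee_pos: [0.6099, -0.0307, 0.0626]
eef_rot: [0.988, 0.157, 0.001, 0.0]
ft_force: [0.0, -0.1, -0.3]
width: 0.0009
```

Run:
```python
from fit import *
s=r.read_state();print(s["time"],s["ee_pos"],s["width"],s["ft_force"])
snap("scene","s4")
c=np.load("pics/scene.npz")["img"]
cv2.imwrite("pics/c4.png",cv2.resize(c[150:300,330:480],(600,600),interpolation=cv2.INTER_CUBIC))
```

```text
12.85 [ 0.60989825 -0.03072541  0.06264777] 0.0008758212630199826 [ 0.0199247  -0.12995049 -0.32329376]
```

View pics/c4.png

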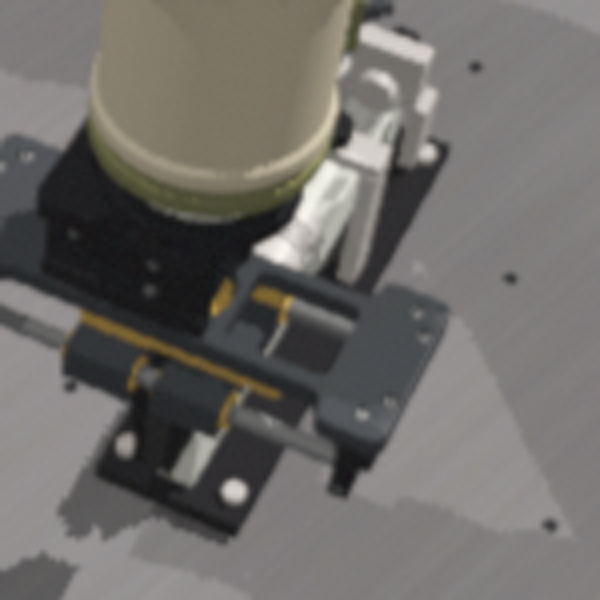

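The nose is just ahead of the strap at (275,245) and the fingers are behind the plug. Pushing.

>>> play_rows(commands=[[-0.154, 0.476, 0, 0, 0, 0, 0], [-0.154, 0.476, 0, 0, 0, 0, 0], [-0.154, 0.476, 0, 0, 0, 0, 0], [-0.154, 0.476, 0, 0, 0, 0, 0], [-0.154, 0.476, 0, 0, 0, 0, 0], [-0.154, 0.476, 0, 0, 0, 0, 0], [0, 0, 0, 0, 0, 0, 0]])

```text
time: 13.78
ee_pos: [0.6001, -0.0014, 0.0621]
eef_rot: [0.988, 0.157, 0.0, -0.0]
ft_force: [0.2, 0.5, 0.1]
width: 0.0001
```

>>> play_rows(commands=[[-0.154, 0.476, 0, 0, 0, 0, 0], [-0.154, 0.476, 0, 0, 0, 0, 0], [-0.154, 0.476, 0, 0, 0, 0, 0], [-0.154, 0.476, 0, 0, 0, 0, 0], [-0.154, 0.476, 0, 0, 0, 0, 0], [-0.154, 0.476, 0, 0, 0, 0, 0], [-0.154, 0.476, 0, 0, 0, 0, 0], [-0.154, 0.476, 0, 0, 0, 0, 0], [-0.154, 0.476, 0, 0, 0, 0, 0], [0, 0, 0, 0, 0, 0, 0]])

```text
time: 15.02
ee_pos: [0.5861, 0.0416, 0.062]
eef_rot: [0.988, 0.157, -0.0, -0.0]
ft_force: [0.7, 0.9, 1.0]
width: 0.0006
```

Run:
```python
from fit import *
s=r.read_state();print(s["time"],s["ee_pos"],s["width"],s["ft_force"])
snap("scene","s5")
c=np.load("pics/scene.npz")["img"]
cv2.imwrite("pics/c5.png",cv2.resize(c[140:260,360:480],(600,600),interpolation=cv2.INTER_CUBIC))
```

```text
15.025 [0.58614274 0.04160984 0.06200991] 0.0005691956884222133 [0.73733978 0.91226009 1.04734586]
```

View pics/c5.png

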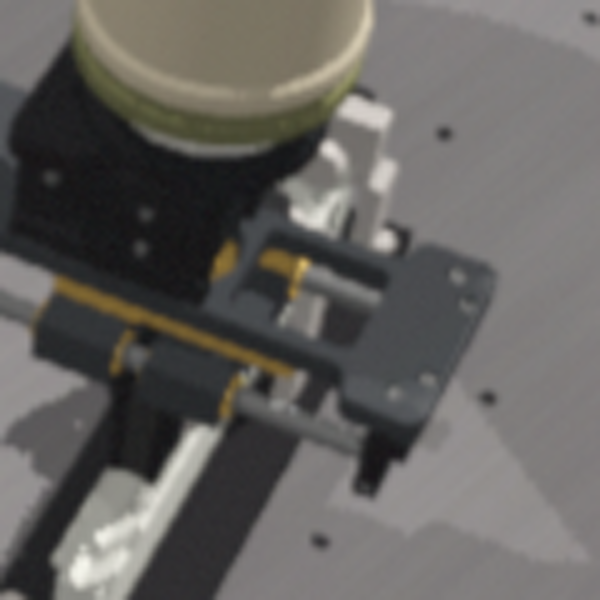

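Run:
```python
from fit import *
q=[.5665,.1033,1.884]
out=[]
for cam,f,(x0,y0) in(("top","t0",(165,210)),("scene","s0",(400,150))):
    im=cv2.imread(f"pics/{f}.png"); a=cv2.resize(im[y0:y0+50,x0:x0+40],None,fx=10,fy=10,interpolation=cv2.INTER_CUBIC)
    for i,x in enumerate(range(60,115,5)):
        for yy in(-.010,.010):
            u=(w2px(cam,P(q,(x/1e3,yy,.065)))-[x0,y0]+.5)*10
            cv2.circle(a,tuple(int(v) for v in u),3,(0,0,255) if x%10 else (255,0,0),-1)
            if x%10==0 and yy>0: cv2.putText(a,str(x),(int(u[0])-25,int(u[1])+18),0,.45,(0,160,0),1)
        u=(w2px(cam,P(q,(x/1e3,0,.075)))-[x0,y0]+.5)*10
        cv2.circle(a,tuple(int(v) for v in u),3,(0,255,255) if x%10 else (255,0,255),-1)
    out.append(a)
cv2.imwrite("pics/anv.png",np.hstack(out))
```

```text
(no output)
```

View pics/anv.png

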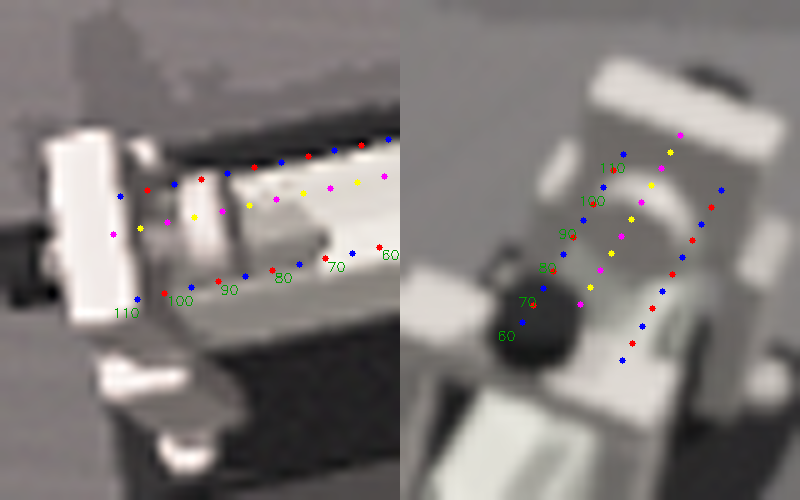

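The top view puts the anvil face at about x=89 and the scene view at about 95–100, so they disagree. I'll push another 20 mm, which is safe for either, then draw back and measure the gap between nose and anvil directly.

>>> play_rows(commands=[[-0.077, 0.238, 0, 0, 0, 0, 0], [-0.077, 0.238, 0, 0, 0, 0, 0], [-0.077, 0.238, 0, 0, 0, 0, 0], [-0.077, 0.238, 0, 0, 0, 0, 0], [-0.077, 0.238, 0, 0, 0, 0, 0], [-0.077, 0.238, 0, 0, 0, 0, 0], [-0.077, 0.238, 0, 0, 0, 0, 0], [-0.077, 0.238, 0, 0, 0, 0, 0], [0, 0, 0, 0, 0, 0, 0]])

```text
time: 16.2
ee_pos: [0.5801, 0.0603, 0.062]
eef_rot: [0.988, 0.157, -0.0, -0.0]
ft_force: [2.0, -0.4, 0.8]
width: 0.0006
```

>>> play_rows(commands=[[0.154, -0.476, 0, 0, 0, 0, 0], [0, 0, 2, 0, 0, 0, 0], [0, -1, 4, 0, 0, 0, 0], [0, -4, 2, 0, 0, 0, 0], [0, -5, 0, 0, 0, 0, 0], [0, -5, 0, 0, 0, 0, 0], [0, -5, 0, 0, 0, 0, 0], [0, -5, 0, 0, 0, 0, 0], [0, 0, 0, 0, 0, 0, 0]])

```text
time: 17.32
ee_pos: [0.58, -0.2005, 0.1421]
eef_rot: [0.988, 0.153, -0.001, 0.001]
ft_force: [-0.8, 0.3, -0.4]
width: 0.0003
```

Run:
```python
from fit import *
s=r.read_state();print(s["time"],s["ee_pos"],s["width"],s["ft_force"])
snap("scene","s6");snap("top","t6")
t=np.load("pics/top.npz")["img"]; c=np.load("pics/scene.npz")["img"]
z=lambda im,x0,y0:cv2.resize(im[y0:y0+80,x0:x0+80],(400,400),interpolation=cv2.INTER_CUBIC)
cv2.imwrite("pics/c6.png",np.hstack([z(t,165,190),z(c,370,150)]))
```

```text
17.325 [ 0.57998797 -0.20048363  0.14206049] 0.00030267307133933 [-0.76536268  0.30039041 -0.40847846]
```

View pics/c6.png

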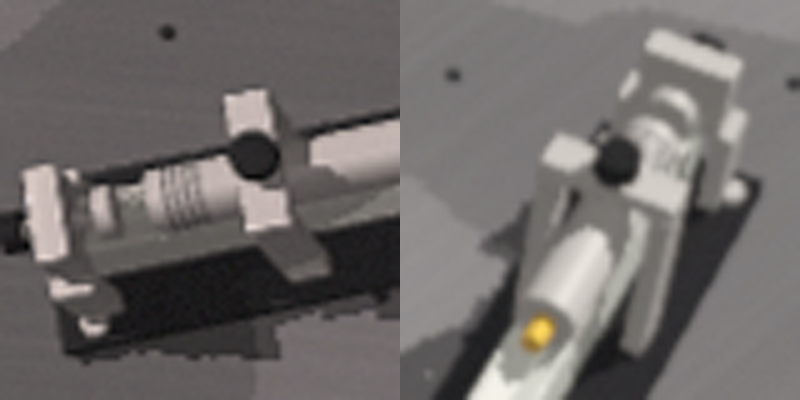

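Nose at (146,197) and anvil face at about (118,205) in the top crop leave a gap of about 10 mm. The mic is straight under the strap. Going back behind the plug.

>>> play_rows(commands=[[0, 5, 0, 0, 0, 0, 0], [0, 5, 0, 0, 0, 0, 0], [0, 5, 0, 0, 0, 0, 0], [0, 5, 0, 0, 0, 0, 0], [0, 3.5, -1, 0, 0, 0, 0], [0, 0.5, -1, 0, 0, 0, 0], [0, 0, 0, 0, 0, 0, 0], [0, 0, 0, 0, 0, 0, 0]])

```text
time: 18.42
ee_pos: [0.5818, 0.0438, 0.1224]
eef_rot: [0.988, 0.156, 0.0, 0.0]
ft_force: [-0.7, -0.3, -0.1]
width: 0.0005
```

>>> play_rows(commands=[[0.33, 0.1, -1, 0, 0, 0.002, 0], [0, 0, -2, 0, 0, 0, 0], [0, 0, -2, 0, 0, 0, 0], [0, 0, -1, 0, 0, 0, 0], [0, 0, 0, 0, 0, 0, 0], [0, 0, 0, 0, 0, 0, 0]])

```text
time: 19.18
ee_pos: [0.5856, 0.0459, 0.0627]
eef_rot: [0.987, 0.158, 0.001, -0.0]
ft_force: [0.5, 0.2, 1.0]
width: 0.0002
```

>>> play_rows(commands=[[-0.077, 0.238, 0, 0, 0, 0, 0], [-0.077, 0.238, 0, 0, 0, 0, 0], [-0.077, 0.238, 0, 0, 0, 0, 0], [-0.077, 0.238, 0, 0, 0, 0, 0], [-0.077, 0.238, 0, 0, 0, 0, 0], [-0.077, 0.238, 0, 0, 0, 0, 0], [-0.077, 0.238, 0, 0, 0, 0, 0], [-0.077, 0.238, 0, 0, 0, 0, 0], [-0.046, 0.143, 0, 0, 0, 0, 0], [0, 0, 0, 0, 0, 0, 0]])

```text
time: 20.42
ee_pos: [0.5784, 0.0667, 0.0621]
eef_rot: [0.987, 0.158, 0.0, -0.0]
ft_force: [-0.4, -0.7, 0.7]
width: 0.0
```

>>> play_rows(commands=[[-0.015, 0.048, 0, 0, 0, 0, 0], [-0.015, 0.048, 0, 0, 0, 0, 0], [0, 0, 0, 0, 0, 0, 0]])

```text
time: 20.8
ee_pos: [0.5782, 0.0674, 0.0621]
eef_rot: [0.987, 0.158, 0.0, 0.0]
ft_force: [1.7, -1.4, -0.2]
width: 0.0001
```

>>> play_rows(commands=[[-0.012, 0.038, 0, 0, 0, 0, 0], [-0.012, 0.038, 0, 0, 0, 0, 0], [0, 0, 0, 0, 0, 0, 0]])

```text
time: 21.18
ee_pos: [0.5779, 0.0682, 0.0621]
eef_rot: [0.987, 0.158, 0.0, -0.0]
ft_force: [0.8, -0.6, 0.8]
width: 0.0004
```

>>> play_rows(commands=[[-0.012, 0.038, 0, 0, 0, 0, 0], [-0.012, 0.038, 0, 0, 0, 0, 0], [0, 0, 0, 0, 0, 0, 0]])

```text
time: 21.55
ee_pos: [0.5777, 0.069, 0.0621]
eef_rot: [0.987, 0.158, 0.0, -0.0]
ft_force: [0.9, -0.0, -0.2]
width: 0.0007
```

>>> play_rows(commands=[[-0.012, 0.038, 0, 0, 0, 0, 0], [-0.012, 0.038, 0, 0, 0, 0, 0], [0, 0, 0, 0, 0, 0, 0]])

```text
time: 21.92
ee_pos: [0.5774, 0.0698, 0.0621]
eef_rot: [0.987, 0.158, 0.0, -0.0]
ft_force: [1.3, -1.2, 0.7]
width: 0.0004
```

>>> play_rows(commands=[[-0.012, 0.038, 0, 0, 0, 0, 0], [-0.012, 0.038, 0, 0, 0, 0, 0], [0, 0, 0, 0, 0, 0, 0]])

```text
time: 22.3
ee_pos: [0.5772, 0.0705, 0.0621]
eef_rot: [0.987, 0.158, 0.0, -0.0]
ft_force: [0.8, -1.0, 0.3]
width: 0.0006
```

>>> play_rows(commands=[[-0.012, 0.038, 0, 0, 0, 0, 0], [-0.012, 0.038, 0, 0, 0, 0, 0], [0, 0, 0, 0, 0, 0, 0]])

```text
time: 22.68
ee_pos: [0.5769, 0.0713, 0.0621]
eef_rot: [0.987, 0.158, 0.0, -0.0]
ft_force: [1.3, -1.1, 0.6]
width: 0.0003
```

>>> play_rows(commands=[[-0.012, 0.038, 0, 0, 0, 0, 0], [-0.012, 0.038, 0, 0, 0, 0, 0], [0, 0, 0, 0, 0, 0, 0]])

```text
time: 23.05
ee_pos: [0.5767, 0.072, 0.0621]
eef_rot: [0.987, 0.158, 0.0, -0.0]
ft_force: [1.4, -1.9, 1.6]
width: 0.0003
```

>>> play_rows(commands=[[-0.012, 0.038, 0, 0, 0, 0, 0], [-0.012, 0.038, 0, 0, 0, 0, 0], [0, 0, 0, 0, 0, 0, 0]])

```text
time: 23.42
ee_pos: [0.5764, 0.0728, 0.0621]
eef_rot: [0.987, 0.158, 0.0, -0.0]
ft_force: [1.6, -0.8, 0.6]
width: 0.0005
```

>>> play_rows(commands=[[-0.012, 0.038, 0, 0, 0, 0, 0], [-0.012, 0.038, 0, 0, 0, 0, 0], [0, 0, 0, 0, 0, 0, 0]])

```text
time: 23.8
ee_pos: [0.5762, 0.0736, 0.0621]
eef_rot: [0.987, 0.158, 0.0, -0.0]
ft_force: [1.0, -0.9, -0.5]
width: 0.0008
```

>>> play_rows(commands=[[-0.012, 0.038, 0, 0, 0, 0, 0], [-0.012, 0.038, 0, 0, 0, 0, 0], [0, 0, 0, 0, 0, 0, 0]])

```text
time: 24.18
ee_pos: [0.5761, 0.0739, 0.0621]
eef_rot: [0.987, 0.158, 0.0, 0.0]
ft_force: [0.9, -3.2, 0.5]
width: 0.0008
```

Contact: the hand now lags the command and the force rises to about 3 N axially. Pressing on in small steps.

>>> play_rows(commands=[[-0.008, 0.024, 0, 0, 0, 0, 0], [-0.008, 0.024, 0, 0, 0, 0, 0], [0, 0, 0, 0, 0, 0, 0]])

```text
time: 24.55
ee_pos: [0.576, 0.074, 0.0621]
eef_rot: [0.988, 0.158, 0.0, 0.0]
ft_force: [2.7, -5.1, -0.6]
width: 0.0005
```

>>> play_rows(commands=[[-0.005, 0.014, 0, 0, 0, 0, 0], [0, 0, 0, 0, 0, 0, 0], [0, 0, 0, 0, 0, 0, 0], [0, 0, 0, 0, 0, 0, 0], [0, 0, 0, 0, 0, 0, 0], [0, 0, 0, 0, 0, 0, 0]])

```text
time: 25.3
ee_pos: [0.576, 0.074, 0.0621]
eef_rot: [0.988, 0.157, 0.0, 0.0]
ft_force: [2.9, -5.9, -0.5]
width: 0.0003
```

It has been held at about 6.5 N axial, roughly 5 N on the anvil after groove friction. Withdrawing.

>>> play_rows(commands=[[0.03, -0.095, 0, 0, 0, 0, 0], [0.154, -0.476, 0, 0, 0, 0, 0], [0.154, -0.476, 0, 0, 0, 0, 0], [0.15, -0.5, 2, 0, 0, 0, 0], [0, -1, 4, 0, 0, 0, 0], [0, -4, 2, 0, 0, 0, 0], [0, -5, 0, 0, 0, 0, 0], [0, -5, 0, 0, 0, 0, 0], [0, -5, 0, 0, 0, 0, 0], [0, -5, 0, 0, 0, 0, 0], [0, 0, 0, 0, 0, 0, 0]])

```text
time: 26.68
ee_pos: [0.5792, -0.1958, 0.1422]
eef_rot: [0.988, 0.154, -0.0, 0.001]
ft_force: [-0.4, 0.6, 0.1]
width: 0.0004
```

Run:
```python
from fit import *
s=r.read_state();print(s["time"],s["ee_pos"],s["width"],s["ft_force"])
snap("scene","s7");snap("top","t7")
t=np.load("pics/top.npz")["img"]; c=np.load("pics/scene.npz")["img"]
z=lambda im,x0,y0:cv2.resize(im[y0:y0+60,x0:x0+60],(400,400),interpolation=cv2.INTER_CUBIC)
cv2.imwrite("pics/c7.png",np.hstack([z(t,165,200),z(c,385,150)]))
t0=cv2.imread("pics/t0.png")
for n,(u,v) in dict(ring=(314,320),disc=(349,158),screw=(415,174)).items():
    print(n,np.abs(t[v-12:v+12,u-12:u+12].astype(int)-t0[v-12:v+12,u-12:u+12]).mean())
```

```text
26.675 [ 0.57922542 -0.19580555  0.14218532] 0.00037005706396753214 [-0.37993348  0.57723146  0.13286478]
ring 72.984375
disc 33.973379629629626
screw 100.53067129629629
```

View pics/c7.png

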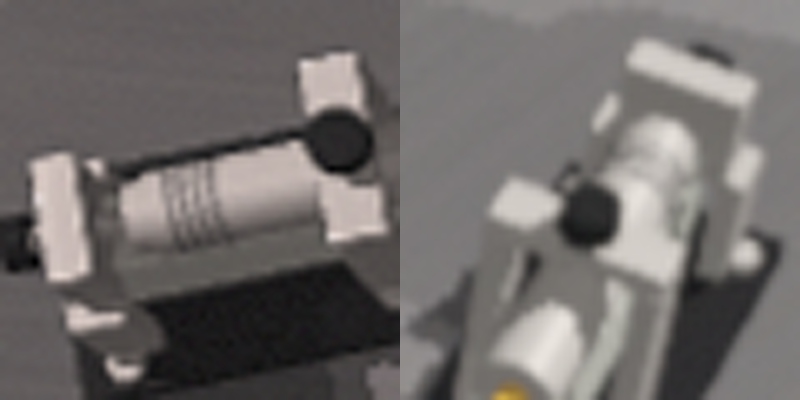

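The top crop shows the nose meeting the anvil disc with no gap: the anvil at x 120–156, the barrel and its rings right behind. The mic is straight under the strap. Checking the loose parts in the scene view, then handing in.

Run:
```python
from fit import *
a=cv2.imread("pics/s0.png",0); b=cv2.imread("pics/s7.png",0)
for n,(u,v) in dict(ring=(280,222),disc=(398,355),screw=(327,399)).items():
    m=cv2.matchTemplate(b[v-40:v+40,u-40:u+40],a[v-16:v+16,u-16:u+16],cv2.TM_CCOEFF_NORMED); k=cv2.minMaxLoc(m); print(n,round(k[1],2),k[3][0]-24,k[3][1]-24)
r.close_job()
```

```text
ring 0.43 -22 -23
disc 1.0 0 0
screw 1.0 0 0
the job is handed in; nothing more can be done
```

The microphone is in the groove with its nose against the anvil, the fingers are withdrawn, and the job was handed in at about 27 s.

- **Placing:** I took the grey microphone from the cradle, set it down in the open groove and nudged it sideways until the forces were small. Then I released it.
- **Pushing and pressing:** I pushed it under the strap with shut fingers on the plug. Contact with the anvil showed as the hand lagging behind its command. I then pressed at about 6.5 N at the wrist for about 0.6 s. Allowing 1–2 N for groove friction, that is roughly 5 N on the nose. I estimated this value; it was not measured at the anvil.
- **Final check:** The last close picture shows the nose meeting the anvil with no visible gap and the microphone straight under the strap.
- **Loose parts:** The disc and thumbscrew matched their starting places exactly in the scene view. The ring could not be confirmed: the match was poor (0.43), probably because the arm was in front of it. The hand never came near it at low height.
- **Disagreements on the way:**
  - The two cameras put the anvil face about 10 mm apart along the groove.
  - A gap I measured at about 10 mm turned out to be about 14 mm.
  - For both reasons I found the anvil by feel, in steps under 1 mm.
  - The top-view comparison of the loose parts was useless, probably because of the arm and its shadow.

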